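Draw the spark screen of the fume extractor and check it against the lamp

ROBOT

A 6-joint arm with a two-finger parallel gripper is mounted at the origin on a cart in front of the work surface, level with it; the furniture and walls round the work are solid. World frame = base frame: x ahead of the robot, y to its left, z up, the work surface at z = 0. Lengths are in mm, angles in degrees, forces in N, time in s.
With the tool pointing down it reaches from about 300 to 850 mm from the base axis. Payload 4.2 kg.
Tool frame: the origin (TCP) lies midway between the tips of the shut fingers; the grasp point (between the pads) lies 19 mm behind it (env.grasp_offset is the distance from the TCP to the grasp point, in mm); z points along the fingers, y is the line along which they close (so a half turn about z gives the same grasp; the last joint's range is limited). The gripper opens to 91 mm and grips with 3 to 60 N. Pads are 32 mm wide; open, the fingers measure 118 mm over their backs; the gripper's body (76 mm by 178 mm) begins 60 mm behind the grasp point.
Start: joints at [71.62, 18.312, 89.639, -0, 72.044, -1.146], TCP at [170.366, 549.198, 213.976] pointing down, gripper open.
Joint ranges: [-177.97, 177.97], [-48.28, 115.42], [12.27, 149.76], [-77.06, 257.06], [2.81, 150.46], [-146.56, 146.56]. Speed limits (degrees/s): [147.25, 147.25, 180, 180, 180, 180].

INTERFACE

Orientations are given as [roll, pitch, yaw] about the fixed x, y, z axes, in that order (R = Rz(yaw) Ry(pitch) Rx(roll)).
In Python, from workcell import env, optics gives the robot as it stands. The module is installed in compiled form; this text tells all that it offers.
- The arm moves only by the tool send_rows, never from a script. Its argument "targets" is a list that holds one entry, the list of rows, each a list of 7 numbers: the turn, a rotation vector about the world's x, y, z scaled (see below), then the shift along the world's x, y, z scaled (see below), then the closure, from -1 (fully open) to 1 (shut). In form: [[[rx, ry, rz, x, y, z, gripper], ...]]. A call has 1 to 12 rows; each row shifts and turns the commanded pose from where the row before left it; what a row does not reach is not made up. The controller multiplies each number of a shift by 0.2 m and each number of a turn by pi/2 rad. A row lasts 1/10 s, in which the tool goes at most 50 mm and 8.59 degrees, less where a joint would pass 70% of its speed; a pose out of reach is approached as far as the arm can. A call with a number of a shift or a turn outside -1 to 1 is refused whole. A call with a gripper value outside its range is refused whole. The fingers move at their own pace and stop on an object; "grip_force" is the grip in N (left out, the last holds). Time passes only in rows, so rows that do not move let the fingers close. It gives the time, the measured TCP pose, the force, the opening and the grip force at its end, in the units of the state.
- env.state(): the state, without advancing time (a new reading comes with each control period).
- optics.grab_frame(name): name is "side" or "top"; returns (picture, depth): 480x640x3 uint8, red, green, blue; 480x640 float32, mm along the optical axis (not along the pixel's ray), 0 where there is no reading.
- optics.camera_info(name): a dict with "camera_matrix" (3x3 intrinsics, pixels), "R" (3x3) and "t" (3): a world point X has camera coordinates R X + t. Camera axes: x right, y down, z forward; pixel columns grow to the right and rows downward; lengths in mm; the calibration is good to about 2 mm. A picture is of the moment at which its call begins. camera_info takes no time and is no camera call.
- env.job_done(): hands the job in; it is judged then, once.
Trained networks look in the newest picture that a camera, given by its name, has taken for a name from the list of things; names that differ only in an ending like _2 or _b are one class to them, and where a whole thing is asked for, a point or a joint stands for the part that bears it (a point fixed in the world has none). Each returns a list of dicts, best first, with "conf" (0 to 1); they miss things now and then, are a little off and sometimes report something else, mostly with a low value. They report only what shows in the picture. A call takes as long as a camera call.
- optics.silhouettes(camera, name): "mask" (480x640 bool, what is visible of it) and "at" ([column, row] in pixels, amid what is visible of it).
- optics.place_of(camera, name): "at" ([column, row] in pixels: a listed point, or the origin of a listed thing).
The state is a dict: "time_s": time; "qpos": joint angles; "qvel": joint speeds; "effort": joint torques, N m; "ee_pos": TCP position; "ee_rot": TCP orientation; "force": force on the tool from outside, world axes, zero at the start; "torque": the same for the moment, N m; "gripper_width": finger opening in mm; "gripper_force": force on a finger pad.
Only numpy, scipy, OpenCV 4.12 (cv2) and the standard library are available. Lean on these libraries where they do the work, as an engineer would, in place of code of your own. Each camera call takes 0.05 s, during which the arm holds its last target. There are 200 camera calls.

TASK

Check the wire spark screen of the bench fume extractor for clogging: lift the cover flap on top of the extractor right back by its bar handle, then draw the screen straight up out of its slot by its grip tab. Hold it up against the lit work lamp, upright and square to the lens, centred on it and a few centimetres (4 to 10) in front of it, so that the light shows through the mesh. Finish while still holding it there, the flap left open and the screen touching nothing but the gripper; do not knock the lamp, and leave the other things on the bench where they stand.

Things in the scene. Friction and masses are not known exactly. Their poses are not given: they have to be found in the camera images.
- extractor: grey sheet-metal bench fume extractor, fixed, a box 160 (x, -75 to +85 mm) x 250 (y, -125 to +125 mm) mm, its flat deck 130 mm high, a round hose spigot standing out 29 mm more on its -y side. Origin: centre of its underside on the bench; x points to its back (hinge side; -x is its front towards the robot), z up. A slot 94 (along x) x 11 (along y) mm and 85 mm deep opens in the deck over the origin and holds the screen; a cover flap hides it
- flap (a joint): angle of the cover flap in rad: 0 shut, 1.6 right back against its stop (just past upright). A friction hinge holds it wherever it is left; about 4 N at the handle move it
- flap_hinge (a point): middle of the flap's hinge line, 68 mm behind the extractor's origin and 133 mm above the bench, parallel to the extractor's y; the axes turn with the flap. The flap is a hood of folded sheet 131 mm long (from the hinge to its front, -x), 134 mm wide (y) and 48 mm high
- flap_grip (a point): middle of the flap's bar handle: a round steel bar 10 mm thick, straight for 88 mm along y, 42 mm ahead of the flap's front face. With the flap shut it lies 104 mm ahead of the extractor's origin and 169 mm above the bench, 12 mm below the flap's top; 172 mm ahead of the hinge line and 36 mm above it in the flap's frame. With the flap upright it stands above the flap and about 305 mm above the bench. The bar can turn between the fingers that pinch it
- screen: spark screen, loose, 0.2 kg: an upright steel frame 90 (its x) x 95 (its z) mm, 8 mm thick (its y), filled with woven wire, with a grip tab on top. Origin: middle of the lower edge. In the extractor it stands in the slot with its axes along the extractor's, its lower edge 45 mm above the bench, the frame's top 10 mm and the tab's top 39 mm above the deck
- screen_mid (a point): centre of the screen's mesh window, 47.5 mm above its lower edge, axes as the screen's (y is square to the mesh)
- screen_tab (a point): centre of the screen's grip tab, a flat block 40 (x) x 10 (y) x 30 (z) mm on top of the frame, 61.5 mm above the mesh centre; to be pinched along the screen's y
- lamp_lens (a point): centre of the lit lens (84 mm wide, 58 mm high) of a cordless black work lamp fixed on a round magnetic foot, 130 mm above the bench; the light shines along the lamp's -x, y is along the lens, z up. The lamp's head is 114 mm wide, 86 mm high (its top 173 mm above the bench); the foot (42 mm radius, 18 mm high) reaches 23 mm ahead of the lens
- lamp: the work lamp, fixed; origin at the centre of its foot on the bench, 19.5 mm behind the lens; axes as the lens
- weld_bracket: bystander: welded steel bracket, base 62 x 105 mm with an upright tab, 52 mm high, loose; origin at the centre of its underside
- gas_nozzle: bystander: copper gas nozzle standing upright, 22 mm across, 66 mm high, loose; origin at its underside
- tip_box: bystander: small grey hinged steel box (shut), 98 x 123 x 46 mm, loose; origin at the centre of its underside
- spatter_spray: bystander: upright blue and yellow spray can, 66 mm across, 212 mm high, loose; origin at its underside
- paste_tin: bystander: black round tin, 56 mm across, 62 mm high, loose; origin at its underside
- c_clamp: bystander: steel C-clamp lying flat, 106 x 71 x 18 mm, loose; origin at the centre of its underside
- spanner: bystander: spanner lying flat, 38 x 166 x 6 mm, loose; origin at the centre of its underside

How it is judged:
By the outcome, as a careful person would: the job done as asked, in the order asked, and still so for the second after the job is handed in, while the arm keeps its last pose, push and grip.
It also fails if it takes over 54 s, if anything falls off the work surface, if the arm or the gripper's body presses on something with over 40 N, if the wrist force passes 120 N, or if a joint passes its speed limit or range.

## Working session

There is one attempt and no reset: what is moved stays moved. The work goes in short steps, Python scripts to look and compute and a tool call to move; the robot and the scene stay as the last step left them, time stands still between calls to the robot, and variables do not carry over. Pictures are saved under pics/ and viewed, at most 10 in all, crops included, and the job is handed in when it is done.

Besides the shell and the picture viewer there is one more tool, called after ">>>" as name(argument=value, ...) on one line, values as JSON. send_rows: Moves the arm, as the interface text tells. Its arguments: {"type":"object","properties":{"targets":{"type":"array"},"grip_force":{"type":"number"}},"required":["targets"]}

```bash
mkdir -p pics; cat > h.py <<'E'
import numpy as np, cv2
from workcell import env, optics
def ray(cam,uv):
    c=optics.camera_info(cam);K=np.array(c["camera_matrix"]);R=np.array(c["R"]);t=np.array(c["t"])
    d=R.T@np.linalg.solve(K,[uv[0],uv[1],1.]);return -R.T@t,d   # C + depth*d
def at_z(cam,uv,z):
    C,d=ray(cam,uv);return C+d*(z-C[2])/d[2]
def cloud(cam,depth,mask):
    v,u=np.nonzero(mask&(depth>0));c=optics.camera_info(cam);K=np.array(c["camera_matrix"]);R=np.array(c["R"]);t=np.array(c["t"])
    p=np.linalg.solve(K,np.stack([u,v,np.ones_like(u)]).astype(float))*depth[v,u]
    return (R.T@(p-t[:,None])).T
def proj(cam,X):
    c=optics.camera_info(cam);p=np.array(c["camera_matrix"])@(np.array(c["R"])@np.array(X)+np.array(c["t"]));return p[:2]/p[2]
def save(cam,name):
    im,d=optics.grab_frame(cam);cv2.imwrite("pics/"+name,im[:,:,::-1]);return im,d
E
python3 - <<'E'
from h import *
np.set_printoptions(precision=1,suppress=True)
for cam in("top","side"):
    im,d=save(cam,cam+"0.png");np.save(cam+"0.npy",d)
    print(cam,"C",ray(cam,(320,240))[0],"d",ray(cam,(320,240))[1])
    for n in("extractor","flap_hinge","flap_grip","lamp_lens","lamp","weld_bracket","gas_nozzle","tip_box","spatter_spray","paste_tin","c_clamp","spanner"):
        r=optics.place_of(cam,n)
        z={"flap_hinge":133,"flap_grip":169,"lamp_lens":130}.get(n,0)
        for q in r[:2]: print(n,round(q["conf"],2),np.array(q["at"]),at_z(cam,q["at"],z))
print(env.state(),env.grasp_offset)
E
```

```text
top C [ 348.2   60.1 1201. ] d [ 0.2 -0.  -1. ]
extractor 0.21 [275.9 261. ] [483.2 171.8   0. ]
flap_grip 0.66 [275.1 263.9] [457.7 157.6 169. ]
flap_grip 0.41 [200.1 291.7] [393.8 320.  169. ]
lamp_lens 0.57 [454.6 203.4] [ 611.7 -256.8  130. ]
lamp 0.83 [443.6 207.4] [ 632.4 -265.9    0. ]
weld_bracket 0.89 [382.5 268.9] [ 467.1 -103.5    0. ]
gas_nozzle 0.52 [340.3 299.5] [387.2   4.6   0. ]
tip_box 0.79 [470.9 279.6] [ 443.2 -330.8    0. ]
spatter_spray 0.77 [174.6 250.4] [506.5 434.7   0. ]
paste_tin 0.68 [200.5 291.5] [401.9 361.6   0. ]
c_clamp 0.89 [432.7 312.4] [ 358.4 -230.4    0. ]
c_clamp 0.42 [456.5 201.8] [ 648.2 -300.5    0. ]
spanner 0.72 [269.  316.5] [341.7 184.8   0. ]
side C [ 482.9 1167.2  727.7] d [ 0.  -0.9 -0.5]
extractor 0.82 [291.8 306.2] [554.9 140.9   0. ]
flap_hinge 0.36 [276.4 228.9] [602.5  -4.6 133. ]
flap_grip 0.64 [334.6 238.7] [457.4 108.7 169. ]
lamp_lens 0.94 [280.9 191.2] [ 612.5 -257.6  130. ]
lamp 0.67 [277.7 227.6] [ 626.1 -275.8    0. ]
weld_bracket 0.73 [328.8 255.6] [ 466.8 -108.6    0. ]
gas_nozzle 0.61 [301.3 395.2] [517.7 430.9   0. ]
gas_nozzle 0.44 [361.1 272.8] [380.4 -20.6   0. ]
tip_box 0.97 [336.7 221.5] [ 442.2 -329.4    0. ]
spatter_spray 0.62 [299.3 397.1] [521.2 436.    0. ]
paste_tin 0.79 [361.4 374.4] [400.  368.9   0. ]
c_clamp 0.77 [360.  236.6] [ 372.9 -229.2    0. ]
c_clamp 0.69 [280.2 192. ] [ 642.6 -560.     0. ]
spanner 0.74 [381.5 317. ] [342.9 174.2   0. ]
{'time_s': 1.3, 'qpos': array([71.6, 18.3, 89.6, -0. , 72. , -1.1]), 'qvel': array([ 0.1,  0. ,  0. ,  0.1,  0.1, -0.1]), 'effort': array([  0. , -41.2, -23.2,   0.1,   0. ,  -0. ]), 'ee_pos': array([170.4, 549.2, 214. ]), 'ee_rot': array([180. ,   0. , 162.8]), 'force': array([ 0.9, -0. , -0.2]), 'torque': array([ 0.,  0., -0.]), 'gripper_force': 0.0, 'gripper_width': 91.2188325619735} 18.8
```

View pics/top0.png

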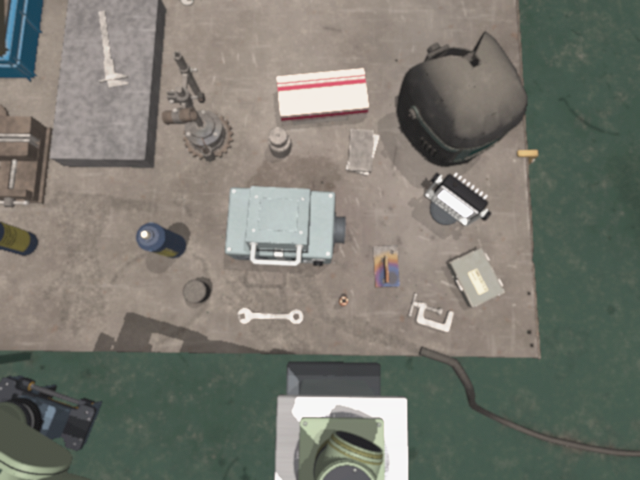

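View pics/side0.png

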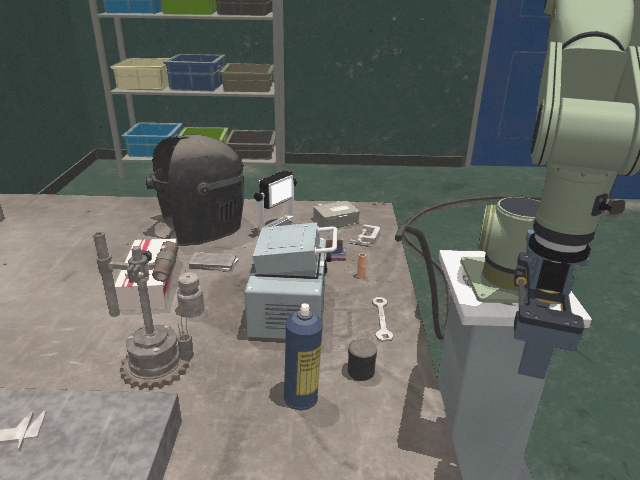

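```bash
python3 - <<'E'
from h import *
np.set_printoptions(precision=1,suppress=True)
for cam in("top",):
    d=np.load(cam+"0.npy");P=cloud(cam,d,np.ones_like(d,bool))
    near=(abs(P[:,0]-540)<180)&(abs(P[:,1]-130)<230)
    for lo,hi,nm in((124,136,"deck"),(174,188,"flaptop"),(150,163,"spigot?"),(163,173.5,"bar?")):
        q=P[near&(P[:,2]>lo)&(P[:,2]<hi)]
        if len(q)<10: print(nm,len(q));continue
        r=cv2.minAreaRect(q[:,:2].astype(np.float32)); print(nm,len(q),r,q.mean(0))
    q=P[(abs(P[:,0]-640)<90)&(abs(P[:,1]+270)<100)&(P[:,2]>160)&(P[:,2]<185)]
    print("lamp head",len(q),cv2.minAreaRect(q[:,:2].astype(np.float32)),q.mean(0))
E
```

```text
deck 3362 ((561.0874633789062, 152.27212524414062), (249.9582977294922, 160.38247680664062), 88.22314453125) [551.3 146.  130.4]
flaptop 1133 ((562.3936157226562, 152.42510986328125), (134.63772583007812, 138.41952514648438), 87.9863510131836) [599.6 151.1 183.9]
spigot? 70 ((523.8054809570312, 121.52449035644531), (89.4327392578125, 179.59524536132812), 41.29615020751953) [507.5 142.2 158.6]
bar? 67 ((525.4255981445312, 121.79437255859375), (90.25164794921875, 181.52659606933594), 41.35361862182617) [504.7 149.1 168.4]
lamp head 1015 ((655.0653686523438, -263.1701354980469), (160.79205322265625, 95.5465316772461), 15.458011627197266) [ 635.9 -267.5  171.7]
```

The top view shows the extractor at about (280,222), its bar at (275,262), and the lamp at (460,198) with its lens facing the lower left. The path from the arm to the bar is clear if I go high. Next I'll refine the bar and lamp positions.

```bash
python3 - <<'E'
from h import *
np.set_printoptions(precision=2,suppress=True)
d=np.load("top0.npy");P=cloud("top",d,np.ones_like(d,bool))
a=np.radians(-1.8);O=np.array([556.1,152.4]);ex=np.array([np.cos(a),np.sin(a)]);ey=np.array([-ex[1],ex[0]])
L=np.c_[(P[:,:2]-O)@ex,(P[:,:2]-O)@ey,P[:,2]]
q=L[(L[:,0]<-85)&(L[:,0]>-130)&(abs(L[:,1])<35)&(L[:,2]>130)];print("bar local",len(q),q.mean(0),q.min(0),q.max(0))
print("bar world",O-104*ex)
for cam in("top","side"):
    im,dd=optics.grab_frame(cam)
    for n in("lamp","lamp_lens"):
        for s in optics.silhouettes(cam,n)[:1]:
            Q=cloud(cam,dd,s["mask"]);print(cam,n,s["conf"],len(Q))
            if cam=="top":
                q=Q[(Q[:,2]>165)&(Q[:,2]<180)];r=cv2.minAreaRect(q[:,:2].astype(np.float32));print(r)
                f=Q[(Q[:,2]>10)&(Q[:,2]<24)];print("foot",len(f),f.mean(0) if len(f) else 0)
            else:
                g=cv2.cvtColor(im,cv2.COLOR_RGB2GRAY);m=cv2.dilate(s["mask"].astype(np.uint8),np.ones((5,5)))>0
                lens=cv2.erode((m&(g>200)).astype(np.uint8),np.ones((3,3)))>0
                q=cloud(cam,dd,lens);q=q[(q[:,2]>100)&(q[:,2]<160)]
                c=np.median(q,0);q=q[np.linalg.norm(q-c,axis=1)<60];c=q.mean(0);u,sv,vt=np.linalg.svd(q-c);print("lens",len(q),c,(q.min(0)+q.max(0))/2,vt[2],sv,"yaw",np.degrees(np.arctan(vt[2][1]/vt[2][0])))
E
```

```text
bar local 150 [-96.97   0.22 198.31] [-101.93  -34.82  192.11] [-91.76  34.77 203.57]
bar world [452.15 155.67]
top lamp 0.85 2297
((628.277587890625, -269.5989074707031), (113.69956970214844, 43.92536163330078), 52.87974548339844)
foot 580 [ 617.46 -260.06   19.03]
top lamp_lens 0.62 2350
((629.62109375, -270.6157531738281), (113.69956970214844, 47.29514694213867), 52.87974548339844)
foot 577 [ 617.56 -259.93   19.03]
side lamp 0.88 1505
lens 289 [ 610.55 -255.27  132.77] [ 610.95 -257.07  132.88] [ 0.8  -0.6   0.01] [390.72 250.79  36.25] yaw -36.70467199602758
side lamp_lens 0.86 1487
lens 289 [ 610.55 -255.27  132.77] [ 610.95 -257.07  132.88] [ 0.8  -0.6   0.01] [390.72 250.79  36.25] yaw -36.70467199602758
```

>>> send_rows(targets=[[[0,0,0,0,0,0.25,-1],[0,0,0,0,0,0.25,-1],[0,0,-0.09,0.12,-0.18,0,-1],[0,0,-0.09,0.12,-0.18,0,-1],[0,0,-0.09,0.12,-0.18,0,-1],[0,0,-0.09,0.12,-0.18,0,-1],[0,0,-0.09,0.12,-0.18,0,-1],[0,0,-0.09,0.12,-0.18,0,-1],[0,0,-0.09,0.12,-0.18,0,-1],[0,0,-0.09,0.12,-0.18,0,-1],[0,0,-0.09,0.12,-0.18,0,-1],[0,0,-0.02,0.1,-0.18,0,-1]]])

```text
time_s: 2.8
ee_pos: [407.3, 187.6, 314.2]
ee_rot: [179.9, -0.0, 87.9]
force: [0.6, 0.7, 0.2]
gripper_width: 90.8
gripper_force: 0.0
```

>>> send_rows(targets=[[[0,0,0,0.133,-0.08,0,0.2],[0,0,0,0.133,-0.08,0,0.2],[0,0,0,0,0,-0.2,0.2],[0,0,0,0,0,-0.2,0.2],[0,0,0,0,0,-0.05,0.2],[0,0,0,0,0,0,0.2],[0,0,0,0,0,0,0.2],[0,0,0,0,0,0,0.2]]], grip_force=25)

```text
time_s: 3.6
ee_pos: [460.8, 157.8, 226.1]
ee_rot: [179.8, -0.1, 88.1]
force: [0.0, -0.8, 0.1]
gripper_width: 36.5
gripper_force: 0.0
```

```bash
python3 - <<'E'
from h import *
np.set_printoptions(precision=1,suppress=True)
print(env.state()["ee_pos"],env.state()["gripper_width"])
im,d=optics.grab_frame("side")
print(proj("side",[460.6,155.4,197.5]))
u,v=proj("side",[460.6,155.4,197.5]).astype(int)
c=im[v-60:v+60,u-80:u+80,::-1];cv2.imwrite("pics/c1.png",cv2.resize(c,None,fx=4.5,fy=4.5,interpolation=cv2.INTER_CUBIC))
print(optics.place_of("side","flap_grip"))
E
```

```text
[460.8 157.8 226.1] 36.50797564498995
[333.7 237.1]
[{'at': [336.3, 238.8], 'conf': 0.84}]
```

View pics/c1.png

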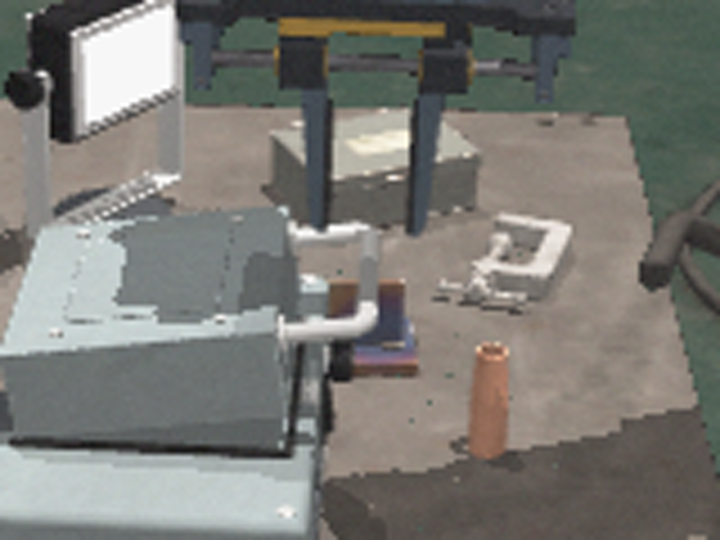

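The flap is ajar by about 10°. The open fingers, at crop columns 318 and 420, straddle the bar at column 370, so I'll descend and grip.

>>> send_rows(targets=[[[0,0,0,0,0,-0.12,0.2],[0,0,0,0,0,-0.115,0.2],[0,0,0,0,0,0,0.2],[0,0,0,0,0,0,1],[0,0,0,0,0,0,1],[0,0,0,0,0,0,1],[0,0,0,0,0,0,1]]])

```text
time_s: 4.4
ee_pos: [459.4, 157.4, 177.8]
ee_rot: [180.0, -0.0, 88.1]
force: [-1.3, 0.7, 1.6]
gripper_width: 9.2
gripper_force: 25.0
```

```bash
python3 - <<'E'
from h import *
s=env.state();p=np.array(s["ee_pos"]);print(p,s["force"],s["gripper_width"])
a=np.radians(-1.8);O=np.array([556.1,152.4]);ex=np.array([np.cos(a),np.sin(a)])
H=O+68*ex
bx=(p[:2]-H)@ex; bz=p[2]+18.8-133; r=np.hypot(bx,bz); print("bar rel hinge",bx,bz,r,np.degrees(np.arctan2(bz,-bx)))
t0=np.arctan2(bz,-bx)
th=np.linspace(t0,np.radians(103.5),23)
x=-r*np.cos(th);z=r*np.sin(th)
for dx,dz in zip(np.diff(x),np.diff(z)): print(np.round([dx*ex[0]/200,dx*ex[1]/200,dz/200],3))
E
```

```text
[459.44271262 157.44216496 177.8056327 ] [-1.276155    0.65199568  1.56164389] 9.180072299360056
bar rel hinge -164.76797107038294 63.60563270114281 176.61868757853242 21.108160766989215
[ 0.023 -0.001  0.053]
[ 0.026 -0.001  0.052]
[ 0.029 -0.001  0.05 ]
[ 0.032 -0.001  0.048]
[ 0.035 -0.001  0.046]
[ 0.038 -0.001  0.043]
[ 0.041 -0.001  0.04 ]
[ 0.044 -0.001  0.038]
[ 0.046 -0.001  0.035]
[ 0.048 -0.002  0.032]
[ 0.05  -0.002  0.028]
[ 0.052 -0.002  0.025]
[ 0.053 -0.002  0.022]
[ 0.055 -0.002  0.018]
[ 0.056 -0.002  0.015]
[ 0.057 -0.002  0.011]
[ 0.057 -0.002  0.007]
[ 0.058 -0.002  0.003]
[ 0.058 -0.002 -0.   ]
[ 0.058 -0.002 -0.004]
[ 0.057 -0.002 -0.008]
[ 0.057 -0.002 -0.012]
```

>>> send_rows(targets=[[[0,0,0,0.023,-0.001,0.053,1],[0,0,0,0.026,-0.001,0.052,1],[0,0,0,0.029,-0.001,0.05,1],[0,0,0,0.032,-0.001,0.048,1],[0,0,0,0.035,-0.001,0.046,1],[0,0,0,0.038,-0.001,0.043,1],[0,0,0,0.041,-0.001,0.04,1],[0,0,0,0.044,-0.001,0.038,1],[0,0,0,0,0,0,1]]])

```text
time_s: 5.3
ee_pos: [511.9, 155.7, 254.4]
ee_rot: [-179.8, -0.0, 88.1]
force: [-9.3, 0.4, 12.7]
gripper_width: 9.5
gripper_force: 25.0
```

>>> send_rows(targets=[[[0,0,0,0.04,-0.001,0.045,1],[0,0,0,0.048,-0.002,0.034,1],[0,0,0,0.05,-0.002,0.03,1],[0,0,0,0.052,-0.002,0.026,1],[0,0,0,0.053,-0.002,0.022,1],[0,0,0,0.055,-0.002,0.018,1],[0,0,0,0.056,-0.002,0.015,1],[0,0,0,0.057,-0.002,0.011,1],[0,0,0,0,0,0,1]]])

```text
time_s: 6.2
ee_pos: [597.6, 152.7, 293.7]
ee_rot: [179.7, -0.1, 88.1]
force: [1.4, 1.7, 3.3]
gripper_width: 8.7
gripper_force: 25.0
```

>>> send_rows(targets=[[[0,0,0,0.057,-0.002,0.006,1],[0,0,0,0.058,-0.002,0.003,1],[0,0,0,0.058,-0.002,0,1],[0,0,0,0.058,-0.002,-0.004,1],[0,0,0,0.057,-0.002,-0.008,1],[0,0,0,0.045,-0.002,-0.009,1],[0,0,0,0,0,0,1]]])

```text
time_s: 6.9
ee_pos: [665.0, 150.6, 289.2]
ee_rot: [179.7, -0.1, 88.1]
force: [4.5, 3.4, 3.2]
gripper_width: 9.4
gripper_force: 25.0
```

>>> send_rows(targets=[[[0,0,0,0.02,0,-0.005,1],[0,0,0,0,0,0,1],[0,0,0,0,0,0,1]]])

```text
time_s: 7.2
ee_pos: [665.4, 150.6, 289.0]
ee_rot: [-180.0, -0.0, 88.1]
force: [-4.7, 3.5, 7.2]
gripper_width: 9.5
gripper_force: 25.0
```

>>> send_rows(targets=[[[0,0,0,0.02,0,-0.005,1],[0,0,0,0,0,0,1],[0,0,0,0,0,0,1]]])

```text
time_s: 7.5
ee_pos: [665.4, 150.6, 289.0]
ee_rot: [-179.5, -0.0, 88.1]
force: [-13.9, 2.4, 13.0]
gripper_width: 9.2
gripper_force: 25.0
```

>>> send_rows(targets=[[[0,0,0,-0.02,0,0,1],[0,0,0,0,0,0,0.3],[0,0,0,0,0,0,0.3],[0,0,0,0,0,0,0.3],[0,0,0,0,0,0.15,0.3],[0,0,0,0,0,0.2,0.3],[0,0,-0.09,-0.15,0,0,0.3],[0,0,-0.09,-0.15,0,0,0.3],[0,0,-0.09,-0.15,0,0,0.3],[0,0,-0.09,-0.1,0.01,0,0.3],[0,0,-0.09,0,0,0,0.3],[0,0,-0.09,0,0,0,0.3]]])

```text
time_s: 8.7
ee_pos: [555.6, 151.8, 356.7]
ee_rot: [180.0, 0.0, 39.1]
force: [1.1, 0.4, 0.2]
gripper_width: 31.8
gripper_force: 0.0
```

>>> send_rows(targets=[[[0,0,-0.09,0,0,0,0.3],[0,0,-0.09,0,0,0,0.3],[0,0,-0.09,0,0,0,0.3],[0,0,-0.09,0,0,0,0.3],[0,0,-0.09,0,0,0,0.3],[0,0,-0.01,0,0,0,0.3],[0,0,0,0,0,0,0.3]]])

```text
time_s: 9.4
ee_pos: [556.1, 152.0, 356.3]
ee_rot: [180.0, 0.0, -1.8]
force: [-0.3, 0.3, 0.4]
gripper_width: 31.6
gripper_force: 0.0
```

```bash
python3 - <<'E'
from h import *
np.set_printoptions(precision=1,suppress=True)
s=env.state();print(s["ee_pos"],s["ee_rot"],s["qpos"])
im,d=save("side","side2.png")
for n in("screen_tab","screen"):
    for r in optics.place_of("side",n)[:2]: print(n,r,at_z("side",r["at"],154))
print("expect tab",proj("side",[556.1,152.4,154]))
a=np.radians(-1.8);O=np.array([556.1,152.4]);ex=np.array([np.cos(a),np.sin(a)]);ey=np.array([-ex[1],ex[0]])
P=cloud("side",d,np.ones_like(d,bool));L=np.c_[(P[:,:2]-O)@ex,(P[:,:2]-O)@ey,P[:,2]]
q=L[(abs(L[:,0])<60)&(abs(L[:,1])<40)&(L[:,2]>144)&(L[:,2]<175)];print("tab",len(q),q.mean(0),q.min(0),q.max(0))
q=L[(L[:,2]>140)&(L[:,2]<330)&(L[:,0]>50)&(L[:,0]<150)&(abs(L[:,1])<70)];print("flap",q.min(0),q.max(0))
optics.grab_frame("top")
for n in("screen_tab",):
    for r in optics.place_of("top",n)[:2]: print(n,r,at_z("top",r["at"],154))
E
```

```text
[556.1 152.  356.3] [180.    0.   -1.8] [ 14.2  15.6  73.4  -0.   91.  106. ]
screen_tab {'at': [289.6, 252.0], 'conf': 0.77} [558.3 149.7 154. ]
expect tab [290.5 252.6]
tab 223 [ -0.8   6.4 159.6] [-19.9  -1.8 144.1] [ 18.9  12.2 173.7]
flap [ 62.6 -68.4 140.1] [119.   70.  312.4]
screen_tab {'at': [280.7, 221.5], 'conf': 0.75} [556.6 149.4 154. ]
```

View pics/side2.png

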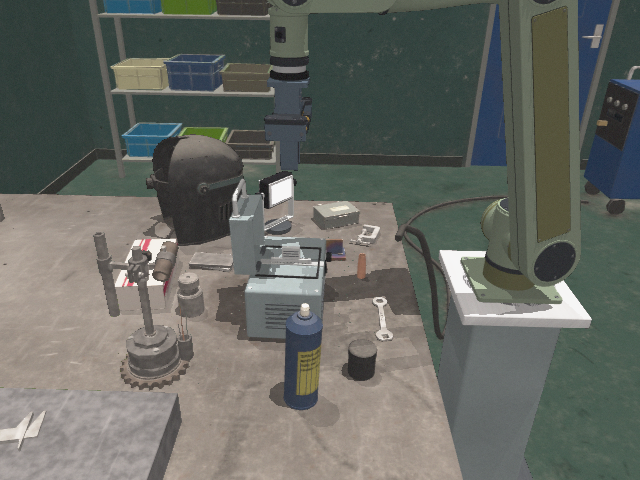

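The flap stands upright and the tab shows at (290,250), within about 3 mm of where I expected it. I'll descend and grip it.

>>> send_rows(targets=[[[0,0,0,0,0,-0.2,0.3],[0,0,0,0,0,-0.2,0.3],[0,0,0,0,0,-0.2,0.3],[0,0,0,0,0,-0.2,0.3],[0,0,0,0,-0.005,-0.1,0.3],[0,0,0,0,0,-0.1,0.3],[0,0,0,0,0,-0.085,0.3],[0,0,0,0,0,0,0.3]]], grip_force=25)

```text
time_s: 10.45
ee_pos: [554.3, 150.8, 137.4]
ee_rot: [179.9, 0.3, -1.9]
force: [-0.3, 0.2, -0.3]
gripper_width: 31.9
gripper_force: 0.0
```

>>> send_rows(targets=[[[0,0,0,0,0,0,0.7],[0,0,0,0,0,0,1],[0,0,0,0,0,0,1],[0,0,0,0,0,0,1],[0,0,0,0,0,0,1]]], grip_force=30)

```text
time_s: 10.95
ee_pos: [556.8, 152.1, 140.9]
ee_rot: [-179.9, -0.1, -1.9]
force: [0.8, 3.3, 3.1]
gripper_width: 9.8
gripper_force: 30.0
```

>>> send_rows(targets=[[[0,0,0,0,0,0.05,1],[0,0,0,0,0,0.05,1],[0,0,0,0,0,0.07,1],[0,0,0,0,0,0.1,1],[0,0,0,0,0,0.1,1]]])

```text
time_s: 11.45
ee_pos: [555.9, 151.8, 214.0]
ee_rot: [-180.0, 0.0, -1.9]
force: [1.0, 3.7, -4.4]
gripper_width: 10.2
gripper_force: 30.0
```

>>> send_rows(targets=[[[0,0,0,0,0,0.1,1],[0,0,0,0,0,0.1,1],[0,0,0,0,0,0.1,1],[0,0,0,0,0,0,1],[0,0,0,0,0,0,1]]])

```text
time_s: 11.95
ee_pos: [555.4, 150.5, 273.3]
ee_rot: [179.9, 0.1, -1.9]
force: [0.1, 0.3, -2.7]
gripper_width: 9.9
gripper_force: 30.0
```

```bash
python3 - <<'E'
from h import *
np.set_printoptions(precision=1,suppress=True)
s=env.state();print(s["ee_pos"],s["ee_rot"],s["force"],s["torque"])
im,d=optics.grab_frame("side")
for n in("screen_mid","screen_tab"):
    for r in optics.place_of("side",n)[:1]:
        C,dr=ray("side",r["at"]);k=(151-C[1])/dr[1];print(n,r,C+k*dr)
for r in optics.silhouettes("side","screen")[:1]:
    Q=cloud("side",d,r["mask"]);Q=Q[abs(Q[:,1]-152)<40];print(r["conf"],len(Q),np.percentile(Q,[1,50,99],axis=0))
    Q=Q[Q[:,2]<s["ee_pos"][2]-3];c=Q.mean(0);print(c,np.linalg.svd(Q-c,full_matrices=False)[2][2])
E
```

```text
[555.4 150.5 273.3] [179.9   0.1  -1.9] [ 0.1  0.3 -2.7] [-0.   0.2 -0. ]
screen_mid {'at': [294.3, 224.5], 'conf': 0.73} [547.3 151.  223.8]
screen_tab {'at': [289.6, 198.5], 'conf': 0.73} [557.1 151.  285.1]
0.81 876 [[510.5 146.7 180.8]
 [558.3 153.2 227.5]
 [598.9 159.6 275.3]]
[556.2 153.1 222.2] [-0. -1. -0.]
```

>>> send_rows(targets=[[[0,0,0,0,-0.05,0,1],[0,0,0.05,0,-0.1,0,1],[0,0,0.05,0,-0.12,0,1],[0,0,0.05,0,-0.12,0,1],[0,0,0.05,0,-0.12,0,1],[0,0,0.05,0,-0.12,0,1],[0,0,0.05,0,-0.12,0,1],[0,0,0.05,0,-0.12,0,1],[0,0,0.05,0,-0.12,0,1],[0,0,0.05,0,-0.12,0,1],[0,0,0.05,0,-0.12,0,1],[0,0,0.05,0,-0.12,0,1]]])

```text
time_s: 13.35
ee_pos: [555.3, -120.5, 273.4]
ee_rot: [-180.0, 0.1, 47.7]
force: [-0.4, -0.5, -2.5]
gripper_width: 10.0
gripper_force: 30.0
```

>>> send_rows(targets=[[[0,0,0.05,0,-0.12,0,1],[0,0,0.01,0.01,-0.12,0,1],[0,0,0,0.01,-0.12,0,1],[0,0,0,0,-0.09,0,1],[0,0,0,0,-0.04,0,1],[0,0,0,0,0,0,1],[0,0,0,0,0,0,1]]])

```text
time_s: 14.05
ee_pos: [559.8, -216.2, 273.7]
ee_rot: [-180.0, -0.0, 53.0]
force: [0.2, 0.5, -2.6]
gripper_width: 10.0
gripper_force: 30.0
```

Over the spot, at (559.8, -216) with yaw 53. I'll descend about 97 mm.

>>> send_rows(targets=[[[0,0,0,0,-0.005,-0.08,1],[0,0,0,0,0,-0.1,1],[0,0,0,0,0,-0.1,1],[0,0,0,0,0,-0.1,1],[0,0,0,0,0,-0.07,1],[0,0,0,0,0,-0.035,1],[0,0,0,0,0,0,1],[0,0,0,0,0,0,1]]])

```text
time_s: 14.85
ee_pos: [560.5, -217.5, 177.6]
ee_rot: [179.9, -0.0, 53.0]
force: [0.2, 0.3, -1.7]
gripper_width: 9.9
gripper_force: 30.0
```

```bash
python3 - <<'E'
from h import *
np.set_printoptions(precision=2,suppress=True)
s=env.state();print(s["ee_pos"],s["ee_rot"],s["force"])
im,d=save("side","side3.png")
c=im[120:300,200:440,::-1];cv2.imwrite("pics/c3.png",cv2.resize(c,None,fx=3,fy=3,interpolation=cv2.INTER_CUBIC))
a=np.radians(-37);n=np.array([np.cos(a),np.sin(a)]);t=np.array([-n[1],n[0]]);Lc=np.array([611.5,-257])
for n_ in("screen_mid","screen_tab","lamp_lens"):
    for r in optics.place_of("side",n_)[:1]: print(n_,r,at_z("side",r["at"],{"screen_mid":130,"screen_tab":191.5,"lamp_lens":130}[n_]))
for r in optics.silhouettes("side","screen")[:1]:
    Q=cloud("side",d,r["mask"]);L=np.c_[(Q[:,:2]-Lc)@n,(Q[:,:2]-Lc)@t,Q[:,2]];L=L[(L[:,0]<-35)&(L[:,0]>-110)]
    print(r["conf"],len(L),np.percentile(L,[1,50,99],axis=0))
    B=L[L[:,2]<172];c=np.median(B,0);B=B[abs(B[:,0]-c[0])<10];print(c,np.linalg.svd(B-B.mean(0),full_matrices=False)[2][2])
im,d=save("top","top3.png")
for n_ in("screen_tab","flap_grip"):
    for r in optics.place_of("top",n_)[:1]: print(n_,r,at_z("top",r["at"],191.5))
E
```

```text
[ 560.5  -217.49  177.6 ] [179.92  -0.03  53.  ] [ 0.16  0.26 -1.67]
screen_mid {'at': [299.8, 197.0], 'conf': 0.57} [ 554.44 -217.79  130.  ]
screen_tab {'at': [291.8, 179.9], 'conf': 0.74} [ 575.64 -194.1   191.5 ]
lamp_lens {'at': [278.9, 193.9], 'conf': 0.57} [ 616.61 -236.94  130.  ]
0.71 510 [[-73.06 -43.22  84.86]
 [-66.98   7.44 133.18]
 [-60.34  48.5  199.84]]
[-66.76   1.06 125.34] [-1.   -0.    0.01]
screen_tab {'at': [201.1, 288.9], 'conf': 0.41} [398.86 312.56 191.5 ]
flap_grip {'at': [276.5, 155.0], 'conf': 0.92} [701.9  160.22 191.5 ]
```

View pics/c3.png

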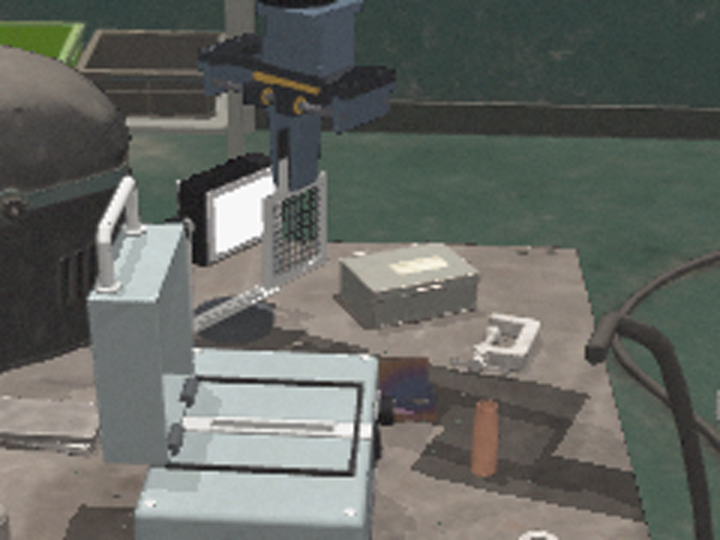

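The screen hangs upright and square about 67 mm in front of the lens. It touches nothing, and the flap is open. I'll trim about 2 mm and hand it in.

>>> send_rows(targets=[[[0,0,0,-0.005,-0.006,-0.008,1],[0,0,0,0,0,0,1],[0,0,0,0,0,0,1],[0,0,0,0,0,0,1],[0,0,0,0,0,0,1]]])

```text
time_s: 15.75
ee_pos: [559.0, -219.0, 175.2]
ee_rot: [180.0, -0.0, 53.0]
force: [-0.3, -0.0, -2.0]
gripper_width: 9.7
gripper_force: 30.0
```

```bash
python3 -c "
from workcell import env
s=env.state();print(s['ee_pos'],s['force'],s['gripper_width']);print(env.job_done())"
```

```text
[ 558.98792115 -219.00081115  175.16249126] [-0.34653061 -0.04162639 -2.04433024] 9.741112967064364
the job is handed in; nothing more can be done
None
```

I handed the job in at about 16 s: the flap is open against its stop, and the screen is held upright, square to the lamp lens and centred on it to within about 2 mm, roughly 65 mm in front; the judge returned no verdict.

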